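# Put the colour jars back on their own saucers

## Task

The red bottle, the blue bottle and the olive-green jar are standing on one another's saucers. Rearrange them so that each stands upright in the middle of the saucer of its own colour, using the empty dark-grey saucer to park one on the way. The jars drip, so keep them upright and stand them nowhere but on saucers, never on the bare board or the table, and leave the speckled cup where it is.

Things in the scene. Friction and masses are not known exactly. Their poses are not given: they have to be found in the camera images.
- red_bottle: squat red bottle with a white screw cap, loose, about 0.09 kg. Round body 49 mm in diameter, straight-sided for its lower 40 mm or so and shouldered up to 56 mm, cap 34 mm in diameter from 56 to 70 mm. Origin: centre of its underside, z up along its axis (it may stand up to 0.06 rad off plumb). It starts on a saucer of a wrong colour; grip the body about 34 mm above its underside
- blue_bottle: squat blue bottle with a white screw cap, loose, about 0.09 kg. Round body 49 mm in diameter, straight-sided for its lower 40 mm or so and shouldered up to 56 mm, cap 34 mm in diameter from 56 to 70 mm. Origin: centre of its underside, z up along its axis (it may stand up to 0.06 rad off plumb). It starts on a saucer of a wrong colour; grip the body about 34 mm above its underside
- green_jar: olive-green screw-lid jar, loose, about 0.18 kg, 62 mm high. Body 60 mm in diameter up to 47 mm, flat lid 62 mm in diameter above that, paler than the body (drab beige from above, where the bottles show a small white cap). Origin: centre of its underside, z up along its axis. It starts on a saucer of a wrong colour; grip it about 34 mm above its underside
- red_saucer: shallow round red saucer fixed to the ware board, 92 mm across the lip, lip 10 mm high; flat inner floor 6 mm above the board and about 78 mm across. Origin: centre of its underside, at the height of the board's top, z up. Home of the red bottle
- blue_saucer: shallow round blue saucer fixed to the ware board, 92 mm across the lip, lip 10 mm high; flat inner floor 6 mm above the board and about 78 mm across. Origin: centre of its underside, at the height of the board's top, z up. Home of the blue bottle
- green_saucer: shallow round olive-green saucer fixed to the ware board, 92 mm across the lip, lip 10 mm high; flat inner floor 6 mm above the board and about 78 mm across. Origin: centre of its underside, at the height of the board's top, z up. Home of the olive-green jar
- grey_saucer: shallow round dark-grey saucer fixed to the ware board, 92 mm across the lip, lip 10 mm high; flat inner floor 6 mm above the board and about 78 mm across. Origin: centre of its underside, at the height of the board's top, z up. Empty at the start: the spare place for parking; empty again at the end
- speckled_cup: straight speckled stoneware cup, 79 mm across and 84 mm high, loose bystander on the board among the saucers, not to be disturbed. Origin: centre of its underside
- ware_board: plywood board on short legs, fixed, 330 mm deep (x) by 400 mm (y) along the wall behind it; top 160 mm above the table, back edge about 35 mm from the wall. It carries the saucers; a pink jar (100 mm high) and a brush are fixed at its back edge, a heap of blue sheet beside and under it. Origin: at table height under the board's centre, x towards the wall

How it is judged:
On the way:
1. one of the three jars has been parked, upright and let go, on the grey saucer (((horizontal distance between red_bottle and grey_saucer below 0.018 m and z of red_bottle in the frame of grey_saucer between 0.003 and 0.01 m and angle between red_bottle's own z axis and vertical below 0.15 rad and linear speed of red_bottle below 0.02 m/s and contact force between red_bottle and the fingers below 0.1 N) or (horizontal distance between blue_bottle and grey_saucer below 0.018 m and z of blue_bottle in the frame of grey_saucer between 0.003 and 0.01 m and angle between blue_bottle's own z axis and vertical below 0.15 rad and linear speed of blue_bottle below 0.02 m/s and contact force between blue_bottle and the fingers below 0.1 N) or (horizontal distance between green_jar and grey_saucer below 0.018 m and z of green_jar in the frame of grey_saucer between 0.003 and 0.01 m and angle between green_jar's own z axis and vertical below 0.15 rad and linear speed of green_jar below 0.02 m/s and contact force between green_jar and the fingers below 0.1 N))), for 0.2 s.
At the end, for the whole second after the job is handed in: The red bottle, blue bottle and olive-green jar each stand upright (within 0.15 rad), at rest and released, on the floor of the saucer of their own colour, within 12 mm of its centre (horizontal distance between red_bottle and red_saucer below 0.012 m and z of red_bottle in the frame of red_saucer between 0.003 and 0.01 m and angle between each of red_bottle, blue_bottle, green_jar's own z axis and vertical below 0.15 rad and linear speed of each of red_bottle, blue_bottle, green_jar below 0.02 m/s and contact force between each of red_bottle, blue_bottle, green_jar and the fingers below 0.1 N and horizontal distance between blue_bottle and blue_saucer below 0.012 m and z of blue_bottle in the frame of blue_saucer between 0.003 and 0.01 m and horizontal distance between green_jar and green_saucer below 0.012 m and z of green_jar in the frame of green_saucer between 0.003 and 0.01 m); the robot touches nothing.
It fails at once if a jar stands or lies lower than a saucer's floor (on the bare board or the table) (height (world z) of any of red_bottle, blue_bottle, green_jar below 0.162 m).
It fails at once if a jar is tipped by more than 0.6 rad (angle between any of red_bottle, blue_bottle, green_jar's own z axis and vertical above 0.6 rad).
It fails at once if the speckled cup is shifted by more than 20 mm (distance of speckled_cup from where it was at the start of the episode above 0.02 m).
It also fails if it takes over 83 s, if anything falls off the work surface, if the arm or the gripper's body presses on something with over 40 N, if the wrist force passes 120 N, or if a joint passes its speed limit or range.

## Robot

A 7-joint arm with a two-finger parallel gripper is mounted at the origin on the work surface; the furniture and walls round the work are solid. World frame = base frame: x ahead of the robot, y to its left, z up, the work surface at z = 0. Lengths are in m, angles in rad, forces in N, time in s.
With the tool pointing down it reaches from about 0.35 to 0.9 m from the base axis. Payload 8.1 kg.
Tool frame: the origin (TCP) lies on the mounting face of the last link; the fingertips stand 178 mm ahead of it and the grasp point (between the pads) lies 159 mm ahead of it (tcp_to_grasp is the distance from the TCP to the grasp point, in m); z points along the fingers, y is the line along which they close (so a half turn about z gives the same grasp; the last joint's range is limited). The gripper opens to 92 mm and grips with 3 to 60 N. Pads are 19 mm wide; open, the fingers measure 130 mm over their backs; the gripper's body (75 mm by 190 mm) begins 47 mm behind the grasp point.
Start: joints at [-1.343, 0.434, 0.025, 1.573, -0.012, 1.134, -0.075], TCP at [0.203, 0.591, 0.405] pointing down, gripper open.
Joint ranges: [-2.62, 2.62], [-0.44, 2.09], [-1.27, 1.32], [0.08, 2.57], [-1.32, 4.46], [0.12, 2], [-2.74, 2.74]. Speed limits (rad/s): [2.22, 2.22, 3.01, 3.01, 3.14, 3.14, 3.14].

## Interface

Orientations are given as a rotation vector (axis times angle).
In Python, from plant import * gives the robot as it stands.
- The arm moves only by the shell command python3 -m creep 'ROWS' [OPENING] [FORCE]. ROWS is JSON, a list that holds one entry, the list of rows, each a list of 4 numbers: the shift along the tool's x, y, z in mm, then the turn about the tool's z in degrees. A call has exactly 10 rows; each row is the pose to reach, as a shift and turn from the pose commanded when the call began, along the tool's axes at that moment; what a row does not reach only later rows make up. A row lasts 1/12 s, in which the tool goes at most 41.7 mm and 7.16 degrees, less where a joint would pass 70% of its speed; a pose out of reach is approached as far as the arm can. A call with a gripper value outside its range is refused whole. OPENING is the closure, from -1 (fully open) to 1 (shut), set as the call begins (- or left out, the last holds). The fingers move at their own pace and stop on an object; FORCE is the grip in N (left out, the last holds). Time passes only in rows, so rows that repeat a pose let the fingers close, or fill a call up. It gives the time, the measured TCP pose, the force, the opening and the grip force at its end, in the units of the state.
- read_state(): the state, without advancing time (a new reading comes with each control period).
- grab_frame(name): name is "side" or "top"; returns the picture (480x640x3 uint8, red, green, blue); there is no depth.
- get_calibration(name): a dict with "K" (3x3 intrinsics, pixels), "pose" (4x4, takes a point from camera to world coordinates). Camera axes: x right, y up, looking along -z (the intrinsics and any distortion apply to the point x, -y, -z); pixel columns grow to the right and rows downward; lengths in m; the calibration is good to about 2 mm. A picture is of the moment at which its call begins. get_calibration takes no time and is no camera call.
- sign_off(): hands the job in; it is judged then, once.
The state is a dict: "time": time; "qpos": joint angles; "dq": joint speeds; "joint_efforts": joint torques, N m; "position": TCP position; "tool_rot": TCP orientation; "ft_force": force on the tool from outside, world axes, zero at the start; "wrist_torque": the same for the moment, N m; "opening": finger opening in m; "grip_force": force on a finger pad.
Only numpy, scipy, OpenCV 4.12 (cv2) and the standard library are available. Lean on these libraries where they do the work, as an engineer would, in place of code of your own. Each camera call takes 0.05 s, during which the arm holds its last target. There are 200 camera calls.

## Working session

There is one attempt and no reset: what is moved stays moved. The work goes in short steps, Python scripts to look and compute and a shell command to move; the robot and the scene stay as the last step left them, time stands still between calls to the robot, and variables do not carry over. Pictures are saved under pics/ and viewed, at most 14 in all, crops included, and the job is handed in when it is done.

```bash
mkdir -p pics; ls; python3 - <<'E'
from plant import *
import cv2,numpy as np
np.set_printoptions(precision=4,suppress=True)
s=read_state();print({k:s[k] for k in("time","position","tool_rot","opening")})
for n in("side","top"):
    c=get_calibration(n);print(n,c)
    cv2.imwrite(f"pics/{n}0.png",grab_frame(n)[:,:,::-1])
E
```

```text
pics
{'time': 0.0, 'position': array([0.203 , 0.5909, 0.4039]), 'tool_rot': array([-0.5173, -3.0986,  0.0024]), 'opening': 0.09176198347538933}
side {'K': array([[478.4675,   0.    , 320.2927],
       [  0.    , 478.4675, 241.636 ],
       [  0.    ,   0.    ,   1.    ]]), 'pose': array([[-0.9997,  0.0094, -0.0212,  0.4598],
       [-0.0226, -0.5936,  0.8044,  0.9465],
       [-0.005 ,  0.8047,  0.5937,  0.6113],
       [ 0.    ,  0.    ,  0.    ,  1.    ]])}
top {'K': array([[486.0115,   0.    , 317.0423],
       [  0.    , 486.0115, 239.8808],
       [  0.    ,   0.    ,   1.    ]]), 'pose': array([[-0.0072,  0.9911, -0.1331,  0.3769],
       [-0.9996, -0.0035,  0.028 ,  0.2934],
       [ 0.0273,  0.1333,  0.9907,  0.9485],
       [ 0.    ,  0.    ,  0.    ,  1.    ]])}
```

View pics/top0.png

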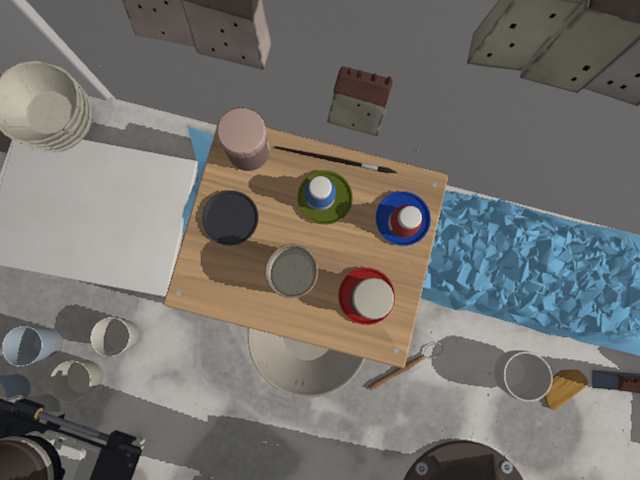

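View pics/side0.png

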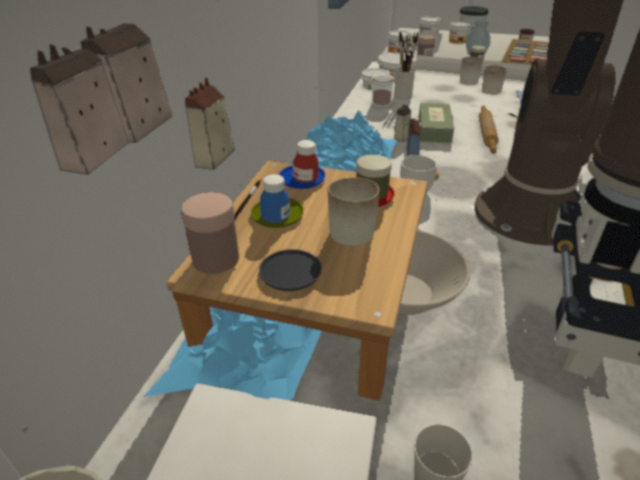

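The top view shows the grey saucer at (230,217), the green saucer at (325,196) with the blue bottle on it, and the blue saucer at (403,218) with the red bottle. The red saucer at (367,295) holds the jar, and the cup is at (292,271). The side view shows the same layout, with the grey saucer at (290,270), blue bottle at (275,200), red bottle at (306,160) and jar at (374,180).

```bash
cat > h.py <<'E'
from plant import *
import cv2,numpy as np
from scipy.optimize import least_squares
np.set_printoptions(precision=4,suppress=True)
C={n:get_calibration(n) for n in("side","top")}
F=np.diag([1,-1,-1.])
def proj(n,P):
    c=C[n];T=c["pose"];q=(np.atleast_2d(P)-T[:3,3])@T[:3,:3]@F@c["K"].T
    return q[:,:2]/q[:,2:]
def tri(uv): # {name:(u,v)} -> point, residual px
    r=least_squares(lambda P:np.concatenate([proj(n,P)[0]-uv[n] for n in uv]),[.5,.25,.2])
    return r.x,np.abs(r.fun).max()
def onplane(n,uv,z):
    r=least_squares(lambda p:proj(n,[p[0],p[1],z])[0]-uv,[.5,.25]);return r.x
def circ(P,r):
    a=np.linspace(0,2*np.pi,72,endpoint=False);return np.asarray(P)+np.c_[r*np.cos(a),r*np.sin(a),0*a]
def blob(im,box,hr,smin,vmin,vmax=255,smax=255):
    hsv=cv2.cvtColor(im,cv2.COLOR_RGB2HSV);x0,y0,x1,y1=box
    h,s,v=[hsv[:,:,i].astype(int) for i in range(3)]
    inh=((h>=hr[0])&(h<=hr[1])) if hr[0]<=hr[1] else ((h>=hr[0])|(h<=hr[1]))
    m=(inh&(s>=smin)&(s<=smax)&(v>=vmin)&(v<=vmax));k=np.zeros_like(m);k[y0:y1,x0:x1]=m[y0:y1,x0:x1]
    n,l,st,ce=cv2.connectedComponentsWithStats(k.astype(np.uint8))
    pts=np.argwhere(np.isin(l,[i for i in range(1,n) if st[i,4]>15]))[:,::-1].astype(np.float32)
    return pts
def hullell(pts):
    return cv2.fitEllipse(cv2.convexHull(pts.astype(np.int32)))if len(pts)>20 else None
E
python3 - <<'E'
from h import *
I={n:cv2.imread(f"pics/{n}0.png")[:,:,::-1].copy() for n in C}
spec={"grey":dict(top=((195,185,265,250),(0,179),0,0,75),side=((250,245,330,295),(0,179),0,0,75)),
"green":dict(top=((290,162,360,228),(22,45),130,30,140),side=((245,192,310,232),(22,45),130,30,140)),
"blue":dict(top=((370,188,436,250),(112,125),150,50),side=((272,160,333,192),(112,125),150,50)),
"red":dict(top=((332,262,402,330),(172,6),160,60),side=((345,165,402,212),(172,6),160,60)),
"capblue":dict(top=((300,165,345,212),(0,179),0,130,255,60),side=((258,170,292,200),(0,179),0,130,255,60)),
"capred":dict(top=((390,195,430,240),(0,179),0,130,255,60),side=((290,136,325,162),(0,179),0,130,255,60)),
"lid":dict(top=((345,270,402,328),(15,35),0,120,255,75),side=((352,150,398,172),(0,179),0,120,255,75)),
}
for k,v in spec.items():
    uv={}
    for n,a in v.items():
        p=blob(I[n],*a);e=hullell(p);
        if e is None: print(k,n,"none",len(p));continue
        uv[n]=np.array(e[0]);print(k,n,len(p),np.round(e[0],1),np.round(e[1],1))
        cv2.ellipse(I[n],e,(255,0,255),1)
    if len(uv)==2: print("   ",*tri(uv))
a=cv2.resize(I["top"][150:340,180:450],None,fx=2.9,fy=2.9)
b=cv2.resize(I["side"][130:310,230:430],None,fx=3,fy=3)
cv2.imwrite("pics/a1.png",a[:,:,::-1]);cv2.imwrite("pics/b1.png",b[:,:,::-1])
E
```

```text
grey top 2410 [229.6 217.7] [55.  55.7]
grey side 1997 [290.4 270.1] [40.9 61.8]
    [0.5181 0.4134 0.1661] 0.5342518391956332
green top 1384 [324.5 197.2] [53.6 54.2]
green side 599 [276.9 211.6] [31.8 53.2]
    [0.5523 0.2585 0.1668] 0.22193838346584016
blue top 26 [386.9 211.3] [ 6.4 14.3]
blue side none 0
red top 1005 [365.9 295.7] [55.4 56.7]
red side 132 [386.  196.6] [10.5 20.1]
    [0.3775 0.1948 0.1616] 9.865792117771264
capblue top 414 [322.2 191.6] [22.9 33.6]
capblue side 196 [273.6 179.5] [12.6 21.1]
    [0.5496 0.2649 0.2318] 1.9345734245083008
capred top 384 [410.6 216.7] [21.5 22.2]
capred side 163 [306.2 143.9] [10.5 19.4]
    [0.5069 0.1325 0.2339] 0.4917195818711093
lid top 1239 [373.3 298.1] [38.9 40. ]
lid side 600 [382.8 162.4] [18.  57.2]
    [0.3797 0.1915 0.228 ] 5.627986910692243
```

View pics/a1.png

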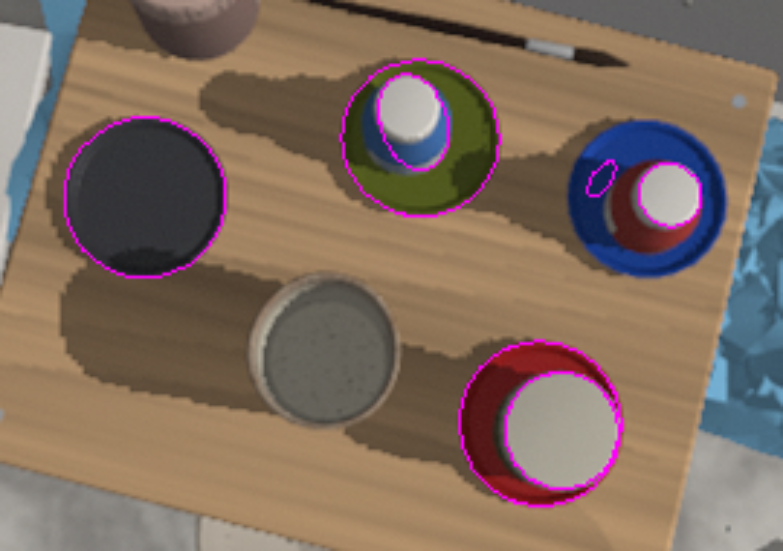

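View pics/b1.png

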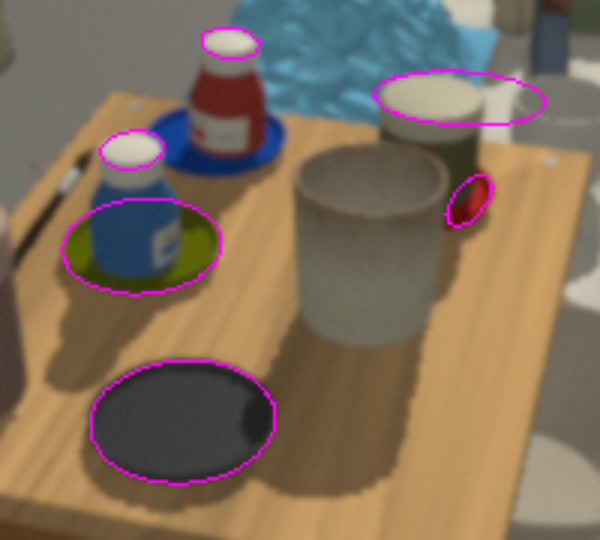

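```bash
cat >> h.py <<'E'
from scipy.spatial.transform import Rotation as R
def yaw(): # direction of the tool's y (closing line) in world, deg
    y=R.from_rotvec(read_state()["tool_rot"]).as_matrix()[:,1];return np.degrees(np.arctan2(y[1],y[0]))
def go(x,y,z,w=None):
    """grasp-point goal -> rows units (tool mm, deg)"""
    s=read_state();M=R.from_rotvec(s["tool_rot"]).as_matrix()
    d=np.array([x,y,z+.159])-s["position"];t=0
    if w is not None: t=-((w-yaw()+90)%180-90)
    print("shift mm",np.round(M.T@d*1000,1),"turn",round(t,1),"world mm",np.round(d*1000,1))
E
python3 - <<'E'
from h import *
I={n:cv2.imread(f"pics/{n}0.png")[:,:,::-1].copy() for n in C}
def E(n,*a):
    p=blob(I[n],*a);e=hullell(p)
    if e is None: return print(n,"none",len(p))
    print("  ",n,len(p),np.round(e[0],1),np.round(e[1],1));return np.array(e[0])
for b in[(372,188,434,250)]: bs={"top":E("top",b,(105,125),170,40),"side":E("side",(277,160,329,190),(105,125),170,40)}
print("bluesauc",tri(bs) if all(v is not None for v in bs.values()) else 0, onplane("top",(403.1,218.3),.167))
print("red",onplane("top",(365.9,295.7),.167))
print("capblue",tri({"top":np.array([320.7,186.9]),"side":np.array([273.6,179.5])}))
ls=E("side",(350,150,392,169),(15,40),0,120,255,75)
print("lid",tri({"top":np.array([373.3,298.1]),"side":np.array([373.7,163.3])}),onplane("top",(373.3,298.1),.228))
print("cup",onplane("top",(180+325/2.9,150+350/2.9),.242),"pink",onplane("top",(242.,128),.258))
for c in [(180+772/2.9,150+75/2.9),(247,133),(404,366),(167,298)]: print("corner",onplane("top",c,.16))
M=R.from_rotvec(read_state()["tool_rot"]).as_matrix();print(M,yaw())
E
```

```text
top 1326 [402.6 218.2] [52.6 54.1]
   side 314 [301.4 176.3] [21.7 43.8]
bluesauc (array([0.5174, 0.1302, 0.1652]), np.float64(0.23598166302451773)) [0.5172 0.1298]
red [0.3914 0.1936]
capblue (array([0.553 , 0.2671, 0.2339]), np.float64(0.3220549054705657))
   side 419 [375.8 162.5] [15.8 39.1]
lid (array([0.3862, 0.1901, 0.2245]), np.float64(0.41980790667230394)) [0.3866 0.1905]
cup [0.4268 0.3101] pink [0.6364 0.3833]
corner [0.5906 0.0533]
corner [0.6645 0.3876]
corner [0.28   0.1343]
corner [0.39   0.5117]
[[-0.9457  0.3249 -0.0003]
 [ 0.3249  0.9457 -0.0014]
 [-0.0002 -0.0014 -1.    ]] 71.0402484875599
```

```bash
python3 -c "
from h import *
go(.553,.266,.305,88)"
```

```text
shift mm [-436.6 -193.6  -59.6] turn -17.0 world mm [ 350.  -324.9   60. ]
```

```bash
python3 -m creep '[[[0,0,-20,0],[-10,-5,-45,0],[-30,-13,-60,-2],[-60,-27,-60,-4],[-90,-40,-60,-6],[-120,-53,-60,-8],[-150,-67,-60,-10],[-180,-80,-60,-12],[-210,-93,-60,-14],[-240,-106,-60,-17]]]' -1 15; python3 -c "
from h import *
go(.553,.266,.305,88);go(.553,.266,.2,88)"
```

```text
time: 0.93
position: [0.3964, 0.4115, 0.4645]
tool_rot: [-0.051, -3.141, 0.001]
ft_force: [0.6, 0.1, -0.1]
opening: 0.0916
grip_force: 0.0
shift mm [-161.2 -140.3    0.5] turn 0.1 world mm [ 156.6 -145.5   -0.5]
shift mm [-161.3 -140.3  105.5] turn 0.1 world mm [ 156.6 -145.5 -105.5]
```

```bash
python3 -m creep '[[[-25,-22,0,0],[-50,-43,0,0],[-75,-65,0,0],[-100,-87,0,0],[-125,-109,0,0],[-145,-126,0,0],[-157,-137,0,0],[-161,-140,0,0],[-161,-140,10,0],[-161,-140,25,0]]]'; python3 - <<'E'
from h import *
for n in C: cv2.imwrite(f"pics/{n}2.png",grab_frame(n)[:,:,::-1])
I={n:cv2.imread(f"pics/{n}2.png") for n in C}
a=cv2.resize(I["top"][140:300,200:430],None,fx=1.7,fy=1.7)
b=cv2.resize(I["side"][90:290,190:390],None,fx=1.9,fy=1.9)
h=max(a.shape[0],b.shape[0]);o=np.zeros((h,a.shape[1]+b.shape[1],3),np.uint8);o[:a.shape[0],:a.shape[1]]=a;o[:b.shape[0],a.shape[1]:]=b
cv2.imwrite("pics/c2.png",o)
go(.553,.266,.2,88)
E
```

```text
time: 1.77
position: [0.5513, 0.2685, 0.44]
tool_rot: [0.053, 3.14, 0.003]
ft_force: [-0.5, 0.5, -0.0]
opening: 0.0918
grip_force: 0.0
shift mm [-3.6 -2.7 77.8] turn 0.2 world mm [  3.2  -2.9 -77.8]
```

View pics/c2.png

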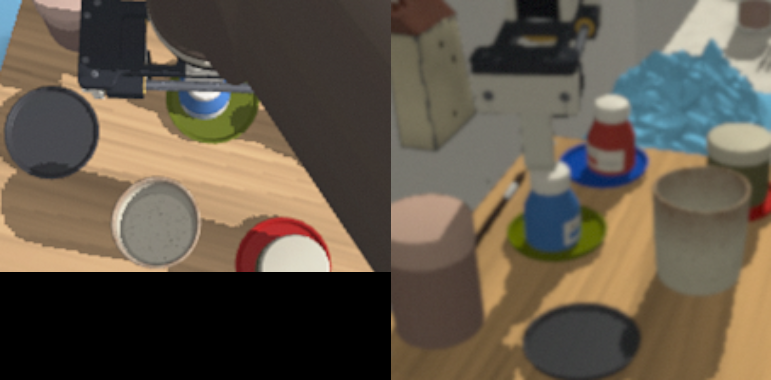

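The view shows the open gripper over the blue bottle. The near fingertip is at about (537,168) in the combined picture and the cap at (548,180). I'll check that against the projected position, then descend.

```bash
python3 - <<'E'
from h import *
p=proj("side",[[.5525,.3145,.262],[.5525,.334,.262]]);print((p-[190,90])*1.9+[391,0])
E
python3 -m creep '[[[-4,-3,10,0],[-4,-3,22,0],[-4,-3,34,0],[-4,-3,46,0],[-4,-3,56,0],[-4,-3,66,0],[-4,-3,73,0],[-4,-3,78,0],[-4,-3,78,0],[-4,-3,78,0]]]'
python3 -m creep '[[[0,0,0,0],[0,0,0,0],[0,0,0,0],[0,0,0,0],[0,0,0,0],[0,0,0,0],[0,0,0,0],[0,0,0,0],[0,0,0,0],[0,0,0,0]]]' 1 15
python3 - <<'E'
from h import *
for n in C: cv2.imwrite(f"pics/{n}3.png",grab_frame(n)[:,:,::-1])
cv2.imwrite("pics/c3.png",cv2.resize(cv2.imread("pics/side3.png")[90:290,190:390],None,fx=2.5,fy=2.5))
go(.553,.266,.2,88)
E
```

```text
[[541.4789 167.8531]
 [538.7383 180.1552]]
time: 2.7
position: [0.5556, 0.2644, 0.3618]
tool_rot: [0.054, 3.141, 0.0]
ft_force: [0.4, 0.1, 0.2]
opening: 0.0917
grip_force: 0.0
time: 3.53
position: [0.5556, 0.2644, 0.3618]
tool_rot: [0.054, 3.141, 0.0]
ft_force: [0.4, 0.5, -0.1]
opening: 0.0476
grip_force: 15.0
shift mm [2.6 1.5 2.8] turn 0.0 world mm [-2.6  1.6 -2.8]
```

View pics/c3.png

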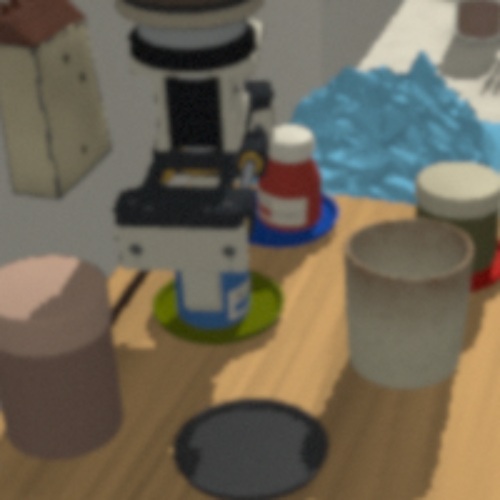

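The blue bottle is gripped (opening 47.6 mm, grip 15 N) and no neighbour has been disturbed. I'll lift it and carry it to the grey saucer.

```bash
python3 -m creep '[[[0,0,-5,0],[0,0,-15,0],[0,0,-27,0],[0,0,-40,0],[0,0,-52,0],[0,0,-60,0],[0,0,-65,0],[0,0,-65,0],[0,0,-65,0],[0,0,-65,0]]]'; python3 -c "
from h import *
go(.519,.4134,.268,88)"
```

```text
time: 4.47
position: [0.5554, 0.2642, 0.4261]
tool_rot: [-0.054, -3.14, 0.001]
ft_force: [-0.4, 0.5, -1.4]
opening: 0.0478
grip_force: 15.0
shift mm [ 41.5 147.8  -1. ] turn 0.0 world mm [-36.4 149.2   0.9]
```

```bash
python3 -m creep '[[[2,6,0,0],[6,20,0,0],[12,42,0,0],[19,66,0,0],[26,92,0,0],[33,116,0,0],[38,134,0,0],[41,144,0,0],[41,148,0,0],[41,148,0,0]]]'; python3 -m creep '[[[0,0,5,0],[0,0,15,0],[0,0,28,0],[0,0,41,0],[0,0,50,0],[0,0,56,0],[0,0,60,0],[0,0,61,0],[0,0,62,0],[0,0,62,0]]]';  python3 -c "
from h import *
go(.519,.4134,.2028,88)"
```

```text
time: 5.3
position: [0.5192, 0.4148, 0.4262]
tool_rot: [-0.051, -3.141, 0.001]
ft_force: [-0.7, -0.4, -1.3]
opening: 0.0474
grip_force: 15.0
time: 6.13
position: [0.5198, 0.4137, 0.3651]
tool_rot: [0.054, 3.141, 0.001]
ft_force: [0.3, 0.1, -0.6]
opening: 0.0471
grip_force: 15.0
shift mm [ 0.8 -0.3  3.3] turn 0.0 world mm [-0.8 -0.3 -3.3]
```

```bash
python3 -m creep '[[[0,0,0.5,0],[0,0,1,0],[0,0,1.5,0],[0,0,2,0],[0,0,2.4,0],[0,0,2.8,0],[0,0,3,0],[0,0,3.3,0],[0,0,3.3,0],[0,0,3.3,0]]]'; python3 - <<'E'
from h import *
cv2.imwrite("pics/side4.png",grab_frame("side")[:,:,::-1])
cv2.imwrite("pics/c4.png",cv2.resize(cv2.imread("pics/side4.png")[150:310,190:390],None,fx=2.5,fy=2.5))
E
```

```text
time: 6.97
position: [0.5197, 0.4136, 0.3618]
tool_rot: [0.054, 3.141, 0.0]
ft_force: [-1.2, -1.4, 3.7]
opening: 0.0475
grip_force: 15.0
```

View pics/c4.png

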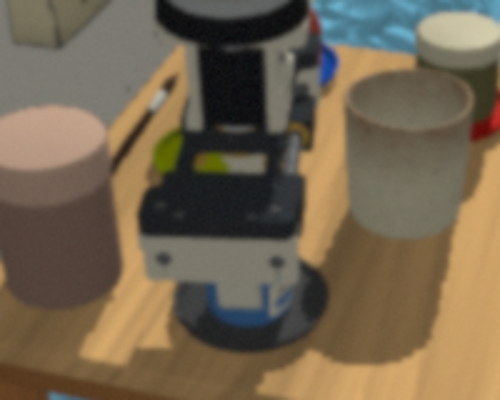

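The upward force is 3.7 N, so the bottle stands on the grey saucer, with its base at (243,320) and the saucer at about (251,308). I'll release it and rise.

```bash
python3 -m creep '[[[0,0,0,0],[0,0,0,0],[0,0,0,0],[0,0,0,0],[0,0,0,0],[0,0,0,0],[0,0,-5,0],[0,0,-20,0],[0,0,-45,0],[0,0,-75,0]]]' -1; python3 -m creep '[[[0,0,-15,5],[0,0,-25,10],[0,0,-25,15],[0,0,-25,20],[0,0,-25,22],[0,0,-25,22],[0,0,-25,22],[0,0,-25,22],[0,0,-25,22],[0,0,-25,22]]]'; python3 -c "
from h import *
go(.386,.190,.30,125)"
```

```text
time: 7.85
position: [0.5193, 0.4134, 0.436]
tool_rot: [-0.054, -3.139, 0.004]
ft_force: [1.7, 0.3, -0.0]
opening: 0.092
grip_force: 0.0
time: 8.68
position: [0.5197, 0.4136, 0.4614]
tool_rot: [-0.651, -3.073, 0.0]
ft_force: [0.3, -0.1, -0.2]
opening: 0.092
grip_force: 0.0
shift mm [  31.5 -258.6    2.4] turn -58.9 world mm [-133.7 -223.6   -2.4]
```

```bash
python3 -m creep '[[[2,-15,2,-6],[6,-45,2,-12],[10,-80,2,-18],[14,-115,2,-24],[18,-150,2,-30],[22,-185,2,-36],[26,-215,2,-42],[29,-240,2,-48],[31,-253,2,-54],[31,-258,2,-59]]]'; python3 -m creep '[[[0,0,0,0],[0,0,0,0],[0,0,0,0],[0,0,0,0],[0,0,0,0],[0,0,0,0],[0,0,0,0],[0,0,0,0],[0,0,0,0],[0,0,0,0]]]'; python3 -c "
from h import *
for n in C: cv2.imwrite(f'pics/{n}5.png',grab_frame(n)[:,:,::-1])
go(.386,.190,.2,125)"
```

```text
time: 9.52
position: [0.3854, 0.1882, 0.4598]
tool_rot: [-0.952, 2.994, -0.0]
ft_force: [-0.5, 1.4, -0.3]
opening: 0.0917
grip_force: 0.0
time: 10.35
position: [0.3866, 0.1905, 0.4594]
tool_rot: [0.946, -2.996, 0.0]
ft_force: [-0.2, -1.0, -0.0]
opening: 0.0915
grip_force: 0.0
shift mm [  0.7  -0.1 100.4] turn 0.0 world mm [  -0.6   -0.5 -100.4]
```

View pics/side5.png

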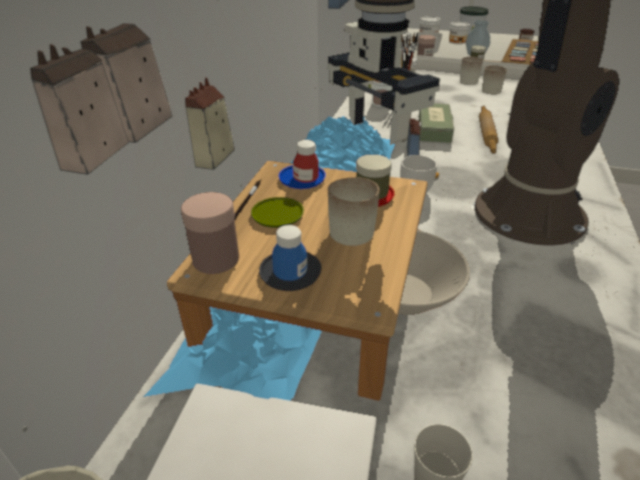

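The blue bottle stands upright on the grey saucer at (290,265), and the gripper is above the jar with its near finger at (400,130). I'll descend on the jar.

```bash
python3 -m creep '[[[0,0,10,0],[0,0,24,0],[0,0,38,0],[0,0,52,0],[0,0,66,0],[0,0,78,0],[0,0,88,0],[0,0,94,0],[0,0,97.6,0],[0,0,97.6,0]]]'
python3 -m creep '[[[0,0,0,0],[0,0,0,0],[0,0,0,0],[0,0,0,0],[0,0,0,0],[0,0,0,0],[0,0,0,0],[0,0,0,0],[0,0,0,0],[0,0,0,0]]]' 1 20
python3 -m creep '[[[0,0,-5,0],[0,0,-15,0],[0,0,-27,0],[0,0,-40,0],[0,0,-52,0],[0,0,-60,0],[0,0,-65,0],[0,0,-65,0],[0,0,-65,0],[0,0,-65,0]]]'
python3 -c "
from h import *
go(.5523,.2585,.268,88)"
```

```text
time: 11.28
position: [0.3865, 0.1904, 0.3614]
tool_rot: [0.945, -2.995, 0.0]
ft_force: [-0.0, 0.5, 0.2]
opening: 0.0919
grip_force: 0.0
time: 12.12
position: [0.3866, 0.1905, 0.3621]
tool_rot: [-0.946, 2.995, 0.0]
ft_force: [-0.6, -0.8, 6.3]
opening: 0.0611
grip_force: 20.0
time: 12.95
position: [0.3864, 0.1904, 0.4262]
tool_rot: [0.945, -2.995, 0.0]
ft_force: [-0.0, 0.2, -1.7]
opening: 0.0615
grip_force: 20.0
shift mm [-175.   -39.5   -1. ] turn 37.0 world mm [165.9  68.1   0.8]
```

```bash
python3 -m creep '[[[-4,-1,0,0],[-14,-3,0,4],[-32,-7,0,8],[-54,-12,0,12],[-78,-18,0,17],[-104,-24,0,22],[-128,-29,0,27],[-150,-34,0,32],[-166,-38,0,37],[-175,-39.5,0,37]]]'; python3 -m creep '[[[0,0,0,0],[0,0,0,0],[0,0,0,0],[0,0,10,0],[0,0,20,0],[0,0,25,0],[0,0,30,0],[0,0,30,0],[0,0,30,0],[0,0,30,0]]]';  python3 -c "
from h import *
cv2.imwrite('pics/side6.png',grab_frame('side')[:,:,::-1])
cv2.imwrite('pics/c6.png',cv2.resize(cv2.imread('pics/side6.png')[90:290,190:390],None,fx=2.5,fy=2.5))
go(.5523,.2585,.2028,88)"
```

```text
time: 13.78
position: [0.5542, 0.2594, 0.4256]
tool_rot: [-0.06, -3.141, 0.002]
ft_force: [-0.2, -0.2, -1.9]
opening: 0.0612
grip_force: 20.0
time: 14.62
position: [0.5526, 0.2586, 0.3971]
tool_rot: [0.054, 3.141, 0.0]
ft_force: [-0.4, 0.2, -1.1]
opening: 0.0611
grip_force: 20.0
shift mm [ 0.4 -0.2 35.4] turn 0.0 world mm [ -0.4  -0.1 -35.4]
```

View pics/c6.png

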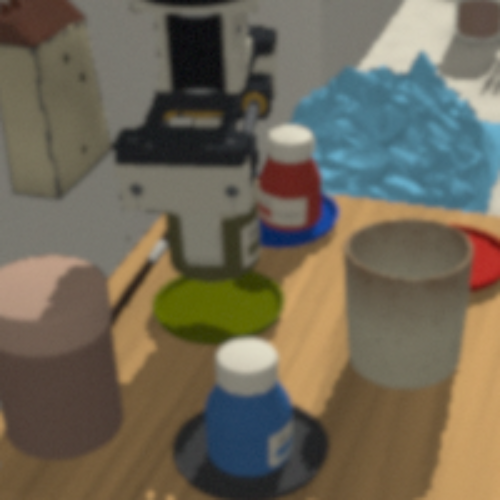

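The jar hangs upright over the green saucer, with the jar at column 213 and the saucer at column 219. I'll lower it slowly.

```bash
python3 -m creep '[[[0,0,8,0],[0,0,18,0],[0,0,26,0],[0,0,30,0],[0,0,31.5,0],[0,0,32.5,0],[0,0,33.3,0],[0,0,34,0],[0,0,34.5,0],[0,0,34.5,0]]]'
python3 -c "
from h import *
go(.5523,.2585,.2028,88);print(proj('side',[[.5526,.2585,.2]]),read_state()['ft_force'])"
```

```text
time: 15.5
position: [0.5526, 0.2586, 0.3625]
tool_rot: [0.054, 3.141, 0.0]
ft_force: [-0.5, -0.6, -0.9]
opening: 0.0613
grip_force: 20.0
shift mm [ 0.3 -0.1  0.7] turn 0.0 world mm [-0.3 -0.1 -0.7]
[[275.3151 194.7837]] [-0.5376 -0.6138 -0.8665]
```

```bash
python3 -m creep '[[[0,0,0.3,0],[0,0,0.6,0],[0,0,0.9,0],[0,0,1.2,0],[0,0,1.5,0],[0,0,1.5,0],[0,0,1.5,0],[0,0,1.5,0],[0,0,1.5,0],[0,0,1.5,0]]]'
```

```text
time: 16.33
position: [0.5526, 0.2586, 0.3621]
tool_rot: [0.054, 3.14, 0.001]
ft_force: [-4.0, -1.6, 9.6]
opening: 0.0614
grip_force: 20.0
```

```bash
python3 -m creep '[[[0,0,-0.7,0],[0,0,-0.7,0],[0,0,-0.7,0],[0,0,-0.7,0],[0,0,-0.7,0],[0,0,-0.7,0],[0,0,-5,0],[0,0,-20,0],[0,0,-50,0],[0,0,-85,0]]]' -1; python3 -c "
from h import *
go(.507,.132,.305,88)"
```

```text
time: 17.17
position: [0.552, 0.2584, 0.4454]
tool_rot: [-0.054, -3.138, 0.003]
ft_force: [1.2, 0.0, 0.5]
opening: 0.0921
grip_force: 0.0
shift mm [  40.7 -127.9  -18.2] turn 0.0 world mm [ -45.  -126.4   18.6]
```

```bash
python3 -m creep '[[[3,-8,-18,0],[9,-28,-18,0],[17,-54,-18,0],[25,-80,-18,0],[33,-104,-18,0],[38,-120,-18,0],[40,-128,-18,0],[40,-128,-10,0],[40,-128,0,0],[40,-128,0,0]]]'; python3 -c "
from h import *
for n in C: cv2.imwrite(f'pics/{n}7.png',grab_frame(n)[:,:,::-1])
I={n:cv2.imread(f'pics/{n}7.png') for n in C}
b=cv2.resize(I['side'][90:290,190:390],None,fx=2,fy=2)
a=cv2.resize(I['top'][140:340,230:430],None,fx=2,fy=2)
cv2.imwrite('pics/c7.png',np.hstack([a,b]))
go(.508,.132,.2028,88)"
```

```text
time: 18.0
position: [0.5079, 0.1336, 0.4434]
tool_rot: [-0.051, -3.138, 0.001]
ft_force: [-0.9, 0.7, -0.6]
opening: 0.0918
grip_force: 0.0
shift mm [ 0.  -1.4 82.9] turn 0.2 world mm [ -0.2  -1.5 -82.9]
```

View pics/c7.png

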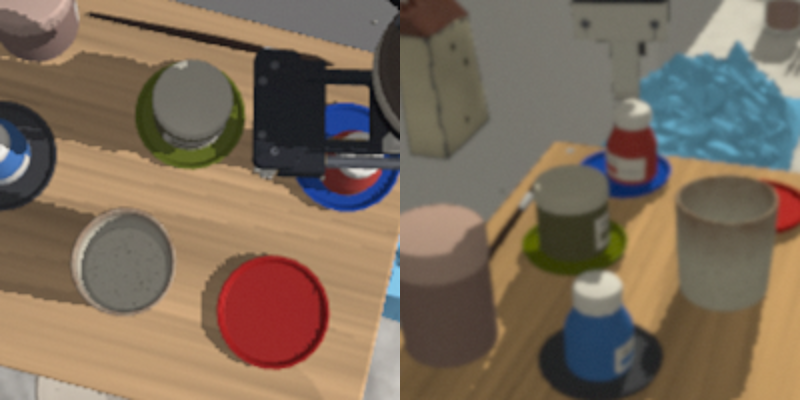

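The jar stands in the green saucer at (192,100), the red saucer is empty at (272,312) and the gripper is above the red bottle. I'll descend on the red bottle.

```bash
python3 -m creep '[[[0,0,10,0],[0,0,22,0],[0,0,34,0],[0,0,46,0],[0,0,57,0],[0,0,67,0],[0,0,75,0],[0,0,80,0],[0,0,82,0],[0,0,82,0]]]'
python3 -m creep '[[[0,0,0,0],[0,0,0,0],[0,0,0,0],[0,0,0,0],[0,0,0,0],[0,0,0,0],[0,0,0,0],[0,0,0,0],[0,0,0,0],[0,0,0,0]]]' 1 15
python3 -m creep '[[[0,0,-5,0],[0,0,-15,0],[0,0,-27,0],[0,0,-40,0],[0,0,-52,0],[0,0,-60,0],[0,0,-65,0],[0,0,-65,0],[0,0,-65,0],[0,0,-65,0]]]'
python3 - <<'E'
from h import *
go(.3914,.1936,.268,125)
I={n:cv2.imread(f"pics/{n}7.png")[:,:,::-1].copy() for n in C}
for nm,n,a in[("red","top",((332,262,402,330),(172,6),160,60)),("green","side",((245,192,310,232),(22,45),130,30,140))]:
    e=hullell(blob(I[n],*a));print(nm,e,onplane(n,e[0],.167))
E
```

```text
time: 18.93
position: [0.5082, 0.1321, 0.3635]
tool_rot: [-0.054, -3.141, 0.0]
ft_force: [0.2, 1.0, 1.0]
opening: 0.0919
grip_force: 0.0
time: 19.77
position: [0.5082, 0.1321, 0.3639]
tool_rot: [0.054, 3.141, 0.0]
ft_force: [-0.2, 0.4, 0.1]
opening: 0.047
grip_force: 15.0
time: 20.6
position: [0.508, 0.132, 0.4283]
tool_rot: [-0.054, -3.14, 0.001]
ft_force: [-0.5, -0.8, -1.6]
opening: 0.047
grip_force: 14.9
shift mm [118.6  57.6   1.4] turn -37.0 world mm [-116.6   61.6   -1.3]
red ((365.9021301269531, 295.7402648925781), (55.51987075805664, 56.60398864746094), 157.7494659423828) [0.3913 0.1936]
green ((276.83221435546875, 211.5139617919922), (31.66745376586914, 53.068519592285156), 86.26611328125) [0.552  0.2588]
```

```bash
python3 -m creep '[[[3,1,0,0],[11,5,0,-4],[24,12,0,-9],[40,19,0,-14],[58,28,0,-19],[76,37,0,-24],[92,45,0,-29],[106,51,0,-33],[115,56,0,-37],[118.5,57.5,0,-37]]]'; python3 -m creep '[[[0,0,0,0],[0,0,0,0],[0,0,10,0],[0,0,22,0],[0,0,34,0],[0,0,45,0],[0,0,54,0],[0,0,58,0],[0,0,60,0],[0,0,60,0]]]';  python3 -c "
from h import *
cv2.imwrite('pics/side8.png',grab_frame('side')[:,:,::-1])
cv2.imwrite('pics/c8.png',cv2.resize(cv2.imread('pics/side8.png')[90:250,270:430],None,fx=3,fy=3))
go(.3914,.1936,.2049,125)"
```

```text
time: 21.43
position: [0.3902, 0.1943, 0.4285]
tool_rot: [0.953, -2.992, -0.0]
ft_force: [0.1, 0.6, -0.4]
opening: 0.047
grip_force: 14.9
time: 22.27
position: [0.392, 0.1934, 0.3687]
tool_rot: [0.944, -2.996, 0.0]
ft_force: [0.1, 0.6, -1.2]
opening: 0.0472
grip_force: 14.9
shift mm [0.5 0.4 5.1] turn 0.0 world mm [-0.6  0.  -5.1]
```

View pics/c8.png

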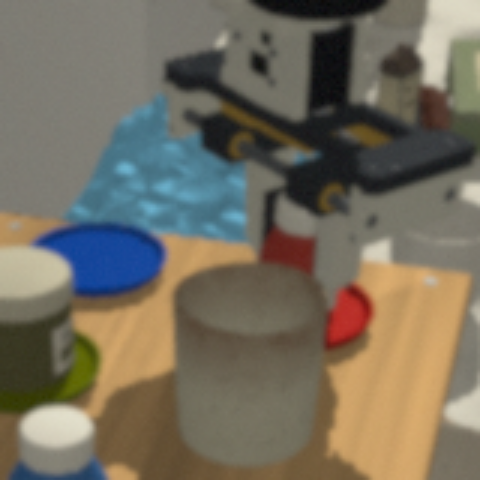

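The red bottle is held upright over the red saucer behind the cup, at (290,240), and the cup hasn't moved. I'll lower it the last 5 mm.

```bash
python3 -m creep '[[[0,0,1,0],[0,0,2,0],[0,0,2.8,0],[0,0,3.4,0],[0,0,4,0],[0,0,4.5,0],[0,0,5,0],[0,0,5.2,0],[0,0,5.2,0],[0,0,5.2,0]]]'
```

```text
time: 23.15
position: [0.3918, 0.1936, 0.3638]
tool_rot: [-0.946, 2.995, 0.0]
ft_force: [-0.2, 0.7, 2.1]
opening: 0.0471
grip_force: 15.0
```

```bash
python3 -m creep '[[[0,0,0,0],[0,0,0,0],[0,0,0,0],[0,0,0,0],[0,0,0,0],[0,0,0,0],[0,0,-5,0],[0,0,-20,0],[0,0,-45,0],[0,0,-80,0]]]' -1; python3 -m creep '[[[0,0,-20,0],[0,0,-30,5],[0,0,-30,10],[0,0,-30,15],[0,0,-30,20],[0,0,-30,25],[0,0,-30,30],[0,0,-30,37],[0,0,-30,37],[0,0,-30,37]]]'; python3 - <<'E'
from h import *
I={n:grab_frame(n) for n in C}
for n in C: cv2.imwrite(f'pics/{n}9.png',I[n][:,:,::-1])
J={n:cv2.imread(f"pics/{n}7.png")[:,:,::-1].copy() for n in C}
p=blob(J["side"],(270,222,310,247),(0,179),0,130,255,60);e=hullell(p);print("cap side",e)
go(.5175,.4134,.305,88)
b=cv2.resize(I['side'][90:290,190:390],None,fx=2,fy=2)
a=cv2.resize(I['top'][140:340,200:430],None,fx=1.7,fy=2)
cv2.imwrite('pics/c9.png',np.hstack([a,b])[:,:,::-1])
E
```

```text
time: 23.98
position: [0.391, 0.1932, 0.4432]
tool_rot: [0.945, -2.992, 0.002]
ft_force: [0.5, -0.2, -0.6]
opening: 0.0915
grip_force: 0.0
time: 24.82
position: [0.3916, 0.1935, 0.4739]
tool_rot: [0.048, 3.141, 0.0]
ft_force: [0.4, -0.3, 0.1]
opening: 0.0916
grip_force: 0.0
cap side ((288.4361572265625, 233.0722198486328), (16.87748146057129, 24.04033851623535), 88.78236389160156)
shift mm [-119.1  223.6    9.8] turn 0.3 world mm [125.8 219.9  -9.8]
```

View pics/c9.png

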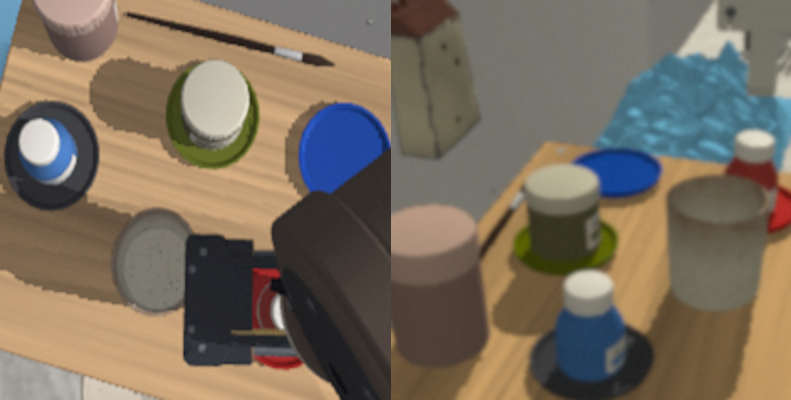

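The blue cap is at top pixel (224.7,210) and side pixel (288.4,233). The red bottle stands in the red saucer at side pixel (372,175).

```bash
python3 - <<'E'
from h import *
I={n:cv2.imread(f"pics/{n}9.png")[:,:,::-1].copy() for n in C}
uv={}
for n,b in(("top",(205,192,242,226)),("side",(272,222,308,244))):
    e=hullell(blob(I[n],b,(0,179),0,140,255,45));print(n,e);uv[n]=np.array(e[0])
print(tri(uv))
E
python3 -m creep '[[[-4,8,0,0],[-14,26,0,0],[-29,54,0,0],[-47,88,0,0],[-66,124,0,0],[-84,158,0,0],[-100,188,0,0],[-112,210,2,0],[-118,222,5,0],[-119,223,10,0]]]'
python3 -m creep '[[[0,0,0,0],[0,0,0,0],[0,0,0,0],[0,0,0,0],[0,0,0,0],[0,0,0,0],[0,0,0,0],[0,0,0,0],[0,0,0,0],[0,0,0,0]]]'
python3 -c "
from h import *
go(.5175,.4134,.2028,88)"
```

```text
top ((222.8665771484375, 210.55303955078125), (22.670942306518555, 23.929580688476562), 118.52951049804688)
side ((288.1063537597656, 232.40631103515625), (15.081480026245117, 22.99490737915039), 91.14448547363281)
(array([0.5177, 0.4133, 0.233 ]), np.float64(0.05478003661613684))
time: 25.75
position: [0.5187, 0.4159, 0.4622]
tool_rot: [-0.047, -3.141, -0.001]
ft_force: [-0.3, -0.4, 0.1]
opening: 0.0917
grip_force: 0.0
time: 26.58
position: [0.5182, 0.4123, 0.4637]
tool_rot: [0.054, 3.141, 0.0]
ft_force: [-0.0, 1.0, -0.7]
opening: 0.0918
grip_force: 0.0
shift mm [  0.8   1.  101.9] turn 0.0 world mm [  -0.7    1.1 -101.9]
```

Cap at (0.5177, 0.4133). I'll descend, grip the bottle and lift it high enough to pass over the jar.

```bash
python3 -m creep '[[[0,1,10,0],[0,1,24,0],[0,1,38,0],[0,1,52,0],[0,1,66,0],[0,1,79,0],[0,1,90,0],[0,1,97,0],[0,1,101,0],[0,1,101,0]]]'
python3 -m creep '[[[0,0,0,0],[0,0,0,0],[0,0,0,0],[0,0,0,0],[0,0,0,0],[0,0,0,0],[0,0,0,0],[0,0,0,0],[0,0,0,0],[0,0,0,0]]]' 1 15
python3 -m creep '[[[0,0,-5,0],[0,0,-15,0],[0,0,-30,0],[0,0,-46,0],[0,0,-62,0],[0,0,-78,0],[0,0,-90,0],[0,0,-97,0],[0,0,-100,0],[0,0,-100,0]]]'
python3 -c "
from h import *
go(.5174,.130,.3045,88)"
```

```text
time: 27.42
position: [0.5182, 0.4133, 0.3617]
tool_rot: [-0.054, -3.14, 0.001]
ft_force: [0.6, -0.4, 0.4]
opening: 0.0914
grip_force: 0.0
time: 28.25
position: [0.5183, 0.4134, 0.3627]
tool_rot: [0.054, 3.141, 0.0]
ft_force: [-1.1, -0.2, 1.4]
opening: 0.0475
grip_force: 15.0
time: 29.08
position: [0.5183, 0.4134, 0.4634]
tool_rot: [0.054, 3.14, 0.001]
ft_force: [-0.4, 0.1, -1.2]
opening: 0.0475
grip_force: 15.0
shift mm [  -8.8 -283.3   -0.3] turn 0.0 world mm [  -0.9 -283.4    0.1]
```

```bash
python3 -m creep '[[[0,-8,0,0],[-1,-28,0,0],[-2,-58,0,0],[-3,-94,0,0],[-4,-132,0,0],[-5,-170,0,0],[-6,-206,0,0],[-7,-240,0,0],[-8,-266,0,0],[-9,-283,0,0]]]'
python3 -m creep '[[[0,0,0,0],[0,0,5,0],[0,0,15,0],[0,0,30,0],[0,0,46,0],[0,0,62,0],[0,0,78,0],[0,0,89,0],[0,0,95,0],[0,0,95,0]]]'
python3 -c "
from h import *
go(.5174,.130,.2037,88)"
```

```text
time: 29.92
position: [0.517, 0.1259, 0.462]
tool_rot: [-0.06, -3.14, 0.002]
ft_force: [0.2, 0.4, -0.5]
opening: 0.0477
grip_force: 15.0
time: 30.75
position: [0.5168, 0.1312, 0.3654]
tool_rot: [-0.051, -3.138, 0.002]
ft_force: [-0.4, 0.4, -1.2]
opening: 0.0476
grip_force: 15.0
shift mm [-0.6 -1.2  2.7] turn 0.1 world mm [ 0.6 -1.2 -2.7]
```

```bash
python3 -m creep '[[[-0.5,0,0,0],[-0.5,0,0.4,0],[-0.5,0,0.8,0],[-0.5,0,1.2,0],[-0.5,0,1.6,0],[-0.5,0,1.9,0],[-0.5,0,2,0],[-0.5,0,2,0],[-0.5,0,2,0],[-0.5,0,2,0]]]'
```

```text
time: 31.58
position: [0.5181, 0.1302, 0.3656]
tool_rot: [0.054, 3.141, 0.0]
ft_force: [0.0, 0.2, -1.3]
opening: 0.0477
grip_force: 15.0
```

```bash
python3 -m creep '[[[0,0,0.5,0],[0,0,1,0],[0,0,1.5,0],[0,0,2,0],[0,0,2.5,0],[0,0,3,0],[0,0,3,0],[0,0,3,0],[0,0,3,0],[0,0,3,0]]]'
```

```text
time: 32.42
position: [0.5181, 0.1302, 0.3627]
tool_rot: [0.054, 3.141, 0.0]
ft_force: [-0.3, -0.0, -0.3]
opening: 0.0476
grip_force: 15.0
```

```bash
python3 -m creep '[[[0,0,0.3,0],[0,0,0.6,0],[0,0,0.8,0],[0,0,0.8,0],[0,0,0.8,0],[0,0,0.8,0],[0,0,0.8,0],[0,0,0.8,0],[0,0,0.8,0],[0,0,0.8,0]]]'
python3 -m creep '[[[0,0,0,0],[0,0,0,0],[0,0,0,0],[0,0,0,0],[0,0,0,0],[0,0,0,0],[0,0,-5,0],[0,0,-20,0],[0,0,-45,0],[0,0,-80,0]]]' -1
python3 -c "
from h import *
go(.27,.36,.345,88)"
```

```text
time: 33.25
position: [0.5181, 0.1301, 0.3626]
tool_rot: [0.054, 3.141, 0.001]
ft_force: [-2.5, -0.8, 7.8]
opening: 0.0476
grip_force: 15.1
time: 34.08
position: [0.5174, 0.13, 0.441]
tool_rot: [-0.054, -3.137, 0.003]
ft_force: [0.8, 1.1, 0.6]
opening: 0.0916
grip_force: 0.0
shift mm [255.4 221.3 -62.3] turn 0.0 world mm [-247.4  230.    63. ]
```

```bash
python3 -m creep '[[[0,0,-20,0],[0,0,-45,0],[5,5,-62,0],[25,20,-62,0],[50,43,-62,0],[75,65,-62,0],[100,87,-62,0],[125,108,-62,0],[150,130,-62,0],[175,152,-62,0]]]'
python3 -m creep '[[[25,22,0,0],[50,48,0,0],[70,75,0,0],[80,100,0,0],[85,120,0,0],[85,140,0,0],[85,150,0,0],[85,150,0,0],[85,150,0,0],[85,150,0,0]]]'
python3 - <<'E'
from h import *
I={n:grab_frame(n) for n in C}
for n in C: cv2.imwrite(f'pics/{n}10.png',I[n][:,:,::-1])
b=cv2.resize(I['side'][120:300,220:420],None,fx=2,fy=2)
a=cv2.resize(I['top'][150:330,190:450],None,fx=1.5,fy=2)
cv2.imwrite('pics/c10.png',np.hstack([a,b])[:,:,::-1])
def E(n,*a):
    p=blob(I[n],*a);e=hullell(p);print("  ",n,np.round(e[0],1),np.round(e[1],1));return np.array(e[0])
w=((0,179),0,130,255,45)
s=dict(red=(.3914,.1936),blue=(.5174,.130),green=(.5523,.2585))
for k,bt,bs,ww in[("red",(340,262,400,325),(355,155,395,173),w),("blue",(375,185,436,240),(285,134,325,156),w),("green",(295,160,352,222),(252,170,300,192),((10,40),0,115,255,75))]:
    try: P,r=tri({"top":E("top",bt,*ww),"side":E("side",bs,*ww)});print(k,P,r,"off mm",(P[:2]-s[k])*1000)
    except Exception as x: print(k,x)
E
```

```text
time: 34.92
position: [0.347, 0.2888, 0.5044]
tool_rot: [0.054, 3.14, 0.001]
ft_force: [-0.0, 0.6, -0.1]
opening: 0.0914
grip_force: 0.0
time: 35.75
position: [0.2691, 0.4399, 0.5039]
tool_rot: [0.056, 3.141, -0.001]
ft_force: [1.1, 0.5, -0.3]
opening: 0.0919
grip_force: 0.0
   top [371.4 295.2] [21.8 22.7]
   side [384.  163.4] [15.6 45.6]
red [0.3814 0.1945 0.228 ] 7.680033224341173 off mm [-10.0235   0.9204]
   top [411.5 210. ] [21.3 22.2]
   side [300.2 143.4] [11.3 18.3]
blue [0.5176 0.1307 0.2339] 0.1755807786419723 off mm [0.1622 0.7412]
   top [327.1 190. ] [38.1 43.7]
   side [263.9 180.8] [22.6 59.6]
green [0.5603 0.2569 0.2233] 6.037802483255916 off mm [ 7.9695 -1.5613]
```

View pics/c10.png

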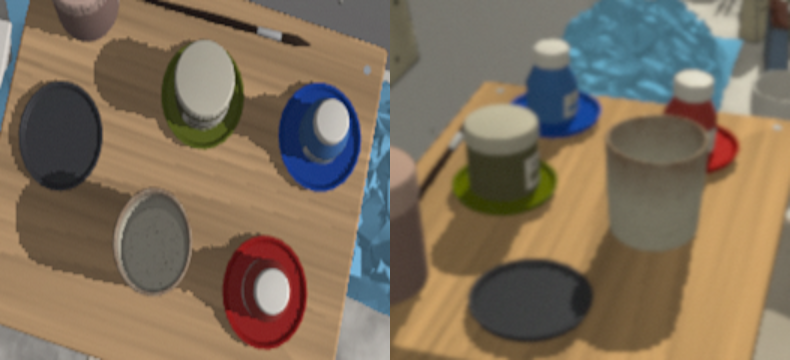

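The caps stand central over their saucers, and the cup is unmoved at (155,242). I'll recheck red and green without the contaminated side blobs, using the lid centre at top (327,189) and side (275.5,179.5), and the red cap at side (371.5,159).

```bash
python3 - <<'E'
from h import *
print("red",onplane("top",(371.4,295.2),.2335),tri({"top":np.array([371.4,295.2]),"side":np.array([371.5,158.8])}),"sauc .3914 .1936")
print("green",onplane("top",(327.2,189.2),.226),tri({"top":np.array([327.2,189.2]),"side":np.array([275.5,179.5])}),"sauc .5523 .2585")
print(onplane("top",(190+155/1.5,150+240/2),.242),"cup was .4268 .3101",read_state()["ft_force"])
E
```

```text
red [0.3908 0.194 ] (array([0.3905, 0.1943, 0.2352]), np.float64(0.20850959532128854)) sauc .3914 .1936
green [0.5518 0.257 ] (array([0.551 , 0.2571, 0.2283]), np.float64(0.17660769614002447)) sauc .5523 .2585
[0.4278 0.3082] cup was .4268 .3101 [-0.8703 -0.2123  0.253 ]
```

All three are within about 2 mm of their saucer centres, so I'm handing in.

```bash
python3 -c "
from plant import *
print(sign_off())"
```

```text
the job is handed in; nothing more can be done
None
```

The red bottle, blue bottle and olive-green jar each stand upright on their own saucers, within about 2 mm of centre by camera measurement; the grey saucer is empty, the cup is where it was, and the job was handed in at about 36 s with no verdict returned.

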